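# Close the spice tin with its inner lid and hold the wet outer lid over the tub

### The arm

A 6-joint arm with a two-finger parallel gripper is mounted at the origin on the work surface. World frame = base frame: x ahead of the robot, y to its left, z up, the work surface at z = 0. Lengths are in m, angles in rad, forces in N, time in s.
With the tool pointing down it reaches from about 0.35 to 0.975 m from the base axis. Payload 4.9 kg.
Tool frame: the origin (TCP) lies midway between the tips of the shut fingers; the grasp point (between the pads) lies 19 mm behind it; z points along the fingers, y is the direction in which the jaws open and shut (so a half turn about z gives the same grasp; the last joint's range is limited). The gripper opens to 85 mm and grips with 20 to 120 N. Pads are 22 mm wide; open, the fingers measure 114 mm over their backs; the gripper's body (76 mm by 85 mm) begins 54 mm behind the grasp point. The pads swing forward as they close: fully open they stand 13 mm farther back than shut.
Start: joints at [-1.448, 0.053, 1.613, -0, 1.476, -0.119], TCP at [0.15, -0.607, 0.231] pointing down, gripper open.
Joint ranges: [-3.01, 3.01], [-1.01, 2.22], [0.06, 2.58], [-1.02, 4.17], [0.09, 2.62], [-3.14, 3.14]. Speed limits (rad/s): [2.57, 2.57, 3.14, 3.14, 3.14, 3.14].

### API

Orientations are given as a unit quaternion [w, x, y, z].
In Python, from plant import state, grab_frame, camera_params, job_done, boxes_of gives the robot as it stands.
- The arm moves only by the tool step_arm, never from a script. Its argument "steps" is a list of rows, each a list of 4 numbers: the shift along the tool's x, y, z in mm, then the turn about the tool's z in degrees. A call has 1 to 8 rows; each row shifts and turns the pose as measured when the row begins, along the tool's axes as they then stand; what a row does not reach is not made up. A row lasts 1/10 s, in which the tool goes at most 50 mm and 8.59 degrees, less where a joint would pass 70% of its speed; a pose out of reach is approached as far as the arm can. A call is refused whole if a number of a shift passes 50 or a number of a turn 8.59, either way. A call with a gripper value outside its range is refused whole. "claw" is the opening in per cent of the stroke, from 0 (shut) to 100 (fully open), set as the call begins (left out, the last holds). The fingers move at their own pace and stop on an object; the grip force is fixed at half the most. Time passes only in rows, so rows that do not move let the fingers close. It gives the time, the measured TCP pose, the force and the opening at its end, in the units of the state.
- state(): the state, without advancing time (a new reading comes with each control period).
- grab_frame(name): name is "scene" or "side" or "wrist"; returns (picture, depth): 420x560x3 uint8, red, green, blue; 420x560 float32, m along the optical axis (not along the pixel's ray), 0 where there is no reading.
- camera_params(name): a dict with "mtx" (3x3 intrinsics, pixels), "extrinsics" (4x4, takes a point from camera to world coordinates); the wrist camera has in their place "T_tool_cam" (4x4, takes a point from camera to tool coordinates, whose origin is the TCP and whose axes are the flange's). Camera axes: x right, y down, z forward; pixel columns grow to the right and rows downward; lengths in m; the calibration is good to about 2 mm. A picture is of the moment at which its call begins: read the wrist's pose just before it. camera_params takes no time and is no camera call.
- job_done(): hands the job in, once; it reports no verdict.
Trained networks look in the newest picture that a camera, given by its name, has taken for a name from the list of things; names that differ only in an ending like _2 or _b are one class to them, and where a whole thing is asked for, a point or a joint stands for the part that bears it (a point fixed in the world has none). Each returns a list of dicts, best first, with "p" (0 to 1); they miss things now and then, are a little off and sometimes report something else, mostly with a low value. They report only what shows in the picture. A call takes as long as a camera call. They do not tell look-alikes from the thing itself.
- boxes_of(camera, label): "box" ([left, top, width, height] in pixels, round what is visible of it).
The state is a dict: "time": time; "joint_pos": joint angles; "joint_vel": joint speeds; "joint_efforts": joint torques, N m; "tool_pos": TCP position; "tool_rot": TCP orientation; "contact_force": force on the tool from outside, world axes, zero at the start; "ft_torque": the same for the moment, N m; "gripper_width": opening from 0.0 (shut) to 1.0 (fully open).
Only numpy, scipy, OpenCV 4.12 (cv2) and the standard library are available. Lean on these libraries where they do the work, as an engineer would, in place of code of your own. Each camera call takes 0.05 s, during which the arm holds its last target. There are 200 camera calls.

### The job

The washed spice tin is to be closed, but one of the three cups in it is a taller one from another set that keeps the lids off: lift it out and stand it upright on the tiles, well clear of the tin and the tub. Then take the nested pair of lids by the inner lid's rim, carry it across as it is and lower it onto the tin until the inner lid is fully seated, let go, and lift off the outer lid alone by its handle, leaving the inner lid seated and undisturbed. Finish while still holding the outer lid level and still above the middle of the pink tub, the whole lid clear above the tub's rim, so that it can drip into it; drop nothing, and leave the katoris, the pot lid and the soap dish where they are.

Things in the scene. Friction and masses are not known exactly. Their poses are not given: they have to be found in the camera images.
- tin: oblong stainless steel spice tin, open on top, loose on the tiles: 166 long (its x), 58 wide (its y), 46 high, walls and floor 2 mm (inside 162 x 54). Origin: centre of its underside, z up. Three round cups stand in it in a row along its x axis, about 52 mm apart, in any order. About 0.4 kg empty
- tall_cup_center (a point): centre (half-way up) of the odd, taller steel cup: 46 mm in diameter, 62 mm high, open on top, wall 2 mm; standing in the tin its rim is 18 mm above the tin's walls and 30 mm above the other cups. About 0.08 kg. z is its axis
- cup_a_center (a point): centre (half-way up) of a right cup: 46 mm in diameter, 32 mm high, open on top, low enough to fit under the lid; it stays in the tin. z is its axis
- cup_b_center (a point): centre (half-way up) of the other right cup, the same as the first; it stays in the tin
- inner_rim (a point): centre of the steel inner lid, half-way up its rim, a band 170 x 62 mm (x, y), 10 high: the widest part of the pair. Under the rim a plug 8 mm deep (157 x 49, its last 4 mm 152 x 44) fits the tin's mouth with 2.5 mm play, either way round; on it is a panel 155 x 47, 5 high. No handle; 0.13 kg. Seated: this point 51 mm above the tin's underside. At first the pair lies plug down on the tiles
- outer_handle (a point): centre of the outer lid's handle, a black bar 46 x 14 mm, 18 high, along the lid's x, its foot 9 below this point on the lid's flat top. The outer lid is a loose steel cap 162 x 54, 14 high, 0.13 kg; it rests on the inner lid's rim round the panel (1.5 mm play, free once lifted 5 mm) and rides along when the inner lid is carried level. Nested, this point is 28 mm above inner_rim
- tub_rim (a point): centre of the mouth of the round pink plastic tub, at the height of its rim. The tub stands firmly on the tiles, 120 mm high, 314 mm across the rim
- katori_1: loose steel bowl, 90 mm across, 38 high, to be left alone; origin: centre of its underside
- katori_2: another such bowl, to be left alone
- pot_lid: stainless rice pot lid lying knob up, 190 mm across, 43 high with the knob, to be left alone; origin: centre of its underside
- soap_dish: turquoise plastic soap dish 75 x 110 mm, 26 high, a soap bar in it; its hinged lid (hinge on its +x side) stands half open, up to 100 mm high, to be left alone; origin: centre of its underside
Not all that is in view belongs to the job. Leave any blue or orange look-alike of the part that bears cup_a_center alone.

How it is judged:
On the way, in this order (a step that is already met when the one before it is completed fails the run):
1. the tall cup stands upright on the tiles, let go, clear of the tin and the tub; the two right cups are still in the tin (height (world z) of tall_cup_center between 0.027 and 0.035 m and angle between tall_cup_center's own z axis and vertical below 0.1 rad and horizontal distance between tall_cup_center and tin above 0.075 m and horizontal distance between tall_cup_center and tub_rim above 0.16 m and contact force between the fingers and tall_cup below 0.1 N and x of cup_a_center in the frame of tin between -0.082 and 0.082 m and y of cup_a_center in the frame of tin between -0.03 and 0.03 m and z of each of cup_a_center, cup_b_center in the frame of tin below 0.03 m and angle between each of cup_a_center, cup_b_center's own z axis and vertical below 0.3 rad and x of cup_b_center in the frame of tin between -0.082 and 0.082 m and y of cup_b_center in the frame of tin between -0.03 and 0.03 m), for 0.2 s.
2. the nested pair lies on the tin: inner lid fully seated, outer lid still nested on it, both let go (x of inner_rim in the frame of tin between -0.006 and 0.006 m and y of inner_rim in the frame of tin between -0.006 and 0.006 m and z of inner_rim in the frame of tin between 0.048 and 0.054 m and angle between the z axis of inner_rim and the z axis of tin, either way round below 0.06 rad and z of outer_handle in the frame of inner_rim between 0.024 and 0.032 m and horizontal distance between outer_handle and inner_rim below 0.008 m and contact force between the fingers and inner_lid below 0.1 N and contact force between the fingers and outer_lid below 0.1 N), for 0.2 s.
3. the outer lid alone is lifted in the fingers, the inner lid stays seated (x of inner_rim in the frame of tin between -0.006 and 0.006 m and y of inner_rim in the frame of tin between -0.006 and 0.006 m and z of inner_rim in the frame of tin between 0.048 and 0.054 m and angle between the z axis of inner_rim and the z axis of tin, either way round below 0.06 rad and z of outer_handle in the frame of inner_rim above 0.06 m and contact force between the fingers and outer_lid above 0.5 N), for 0.2 s.
At the end, for the whole second after the job is handed in: Inner lid seated (6 mm sideways, 3 mm in height), untouched; both right cups in the tin; tall cup upright on the tiles, over 75 mm from the tin's and 160 mm from the tub's centre; outer lid held still, level to 0.2 rad, handle within 80 mm of the tub's centre, 30 mm above its rim (all of step 1 and x of inner_rim in the frame of tin between -0.006 and 0.006 m and y of inner_rim in the frame of tin between -0.006 and 0.006 m and z of inner_rim in the frame of tin between 0.048 and 0.054 m and angle between the z axis of inner_rim and the z axis of tin, either way round below 0.06 rad and contact force between the fingers and inner_lid below 0.1 N and contact force between the fingers and outer_lid above 0.5 N and height (world z) of outer_handle above 0.15 m and horizontal distance between outer_handle and tub_rim below 0.08 m and angle between outer_handle's own z axis and vertical below 0.2 rad and linear speed of outer_lid below 0.03 m/s and contact force between outer_lid and tub below 0.05 N and contact force between outer_lid and tin below 0.05 N and contact force between outer_lid and inner_lid below 0.05 N); the arm keeps its last pose, push and grip.
It fails at once if the outer lid is off the inner lid while the inner lid is not seated on the tin (lids taken separately, or the inner lid disturbed) (z of outer_handle in the frame of inner_rim above 0.04 m and not ((x of inner_rim in the frame of tin between -0.006 and 0.006 m and y of inner_rim in the frame of tin between -0.006 and 0.006 m and z of inner_rim in the frame of tin between 0.048 and 0.054 m and angle between the z axis of inner_rim and the z axis of tin, either way round below 0.06 rad))).
It fails at once if the tall cup is dropped (linear speed of tall_cup above 0.5 m/s and contact force between the fingers and tall_cup below 0.02 N).
It fails at once if the lid pair is dropped (linear speed of inner_lid above 0.5 m/s and contact force between the fingers and inner_lid below 0.02 N).
It fails at once if the outer lid is dropped (linear speed of outer_lid above 0.5 m/s and z of outer_handle in the frame of inner_rim above 0.04 m and contact force between the fingers and outer_lid below 0.02 N).
It fails at once if a katori, the pot lid or the soap dish is moved more than 30 mm (distance of any of katori_1, katori_2, pot_lid, soap_dish from where it was at the start of the episode above 0.03 m).
It also fails if it takes over 54 s, if anything falls off the work surface, if the arm or the gripper's body presses on something with over 40 N, if the wrist force passes 120 N, or if a joint passes its speed limit or range.

## Working session

There is one attempt and no reset: what is moved stays moved. The work goes in short steps, Python scripts to look and compute and a tool call to move; the robot and the scene stay as the last step left them, time stands still between calls to the robot, and variables do not carry over. Pictures are saved under pics/ and viewed, about 8 in all and at most 12, crops included, and the job is handed in when it is done.

Besides the shell and the picture viewer there is one more tool, called by a JSON object that holds its "fn" and its "kwargs", one argument or row to a line. step_arm: Moves the arm, as the interface text tells. Its arguments: {"type":"object","properties":{"steps":{"type":"array"},"claw":{"type":"number"}},"required":["steps"]}

```bash
mkdir -p pics; cat > h.py <<'E'
import numpy as np,cv2
from plant import *
from scipy.spatial.transform import Rotation as R
def Rq(q): return R.from_quat([q[1],q[2],q[3],q[0]]).as_matrix()
def grab(name):
    s=state(); T=np.eye(4);T[:3,:3]=Rq(s['tool_rot']);T[:3,3]=s['tool_pos']
    p,d=grab_frame(name); c=camera_params(name)
    E=np.array(c['extrinsics']) if 'extrinsics' in c else T@np.array(c['T_tool_cam'])
    K=np.array(c['mtx']); v,u=np.mgrid[:d.shape[0],:d.shape[1]]
    P=np.stack([(u-K[0,2])/K[0,0]*d,(v-K[1,2])/K[1,1]*d,d],-1)@E[:3,:3].T+E[:3,3]
    P[d==0]=np.nan
    return p,d,P,K,E
def save(p,f): cv2.imwrite('pics/'+f,cv2.cvtColor(p,cv2.COLOR_RGB2BGR))
E
python3 - <<'E'
from h import *
s=state();print(s['time'],s['tool_pos'],s['tool_rot'],s['gripper_width'])
for n in ['scene','side']:
    p,d,P,K,E=grab(n);save(p,n+'0.png');np.save(n+'P.npy',P);np.save(n+'I.npy',p)
    print(n,E[:3,3].round(2),E[:3,2].round(2))
    for l in ['tin','tall_cup_center','cup_a_center','inner_rim','outer_handle','tub_rim','katori_1','pot_lid','soap_dish']:
        try:
            for b in boxes_of(n,l):
                x,y,w,h=map(int,b['box']); q=P[max(0,y+h//2-1):y+h//2+2,x+w//2-1:x+w//2+2].reshape(-1,3)
                print(l,[x,y,w,h],round(b['p'],2),np.nanmedian(q,0).round(3))
        except Exception as e: print(l,e)
E
```

```text
0.0 [ 0.14956868 -0.60619094  0.23005694] [-1.04585514e-03  9.92701297e-01  1.20594535e-01  1.21760801e-06] 1.001719146870541
scene [ 1.14 -0.42  0.97] [-0.48  0.41 -0.78]
tall_cup_center [258, 230, 15, 25] 0.95 [ 0.613 -0.005  0.018]
cup_a_center [221, 219, 18, 17] 0.8 [ 0.517 -0.041  0.011]
cup_a_center [216, 182, 17, 20] 0.7 [0.405 0.021 0.001]
cup_a_center [188, 203, 21, 21] 0.63 [ 0.421 -0.074  0.   ]
cup_a_center [267, 197, 15, 19] 0.55 [0.529 0.092 0.003]
cup_a_center [279, 153, 59, 32] 0.37 [0.505 0.232 0.032]
cup_a_center [212, 211, 71, 55] 0.21 [ 0.568 -0.026  0.005]
inner_rim [279, 167, 54, 22] 0.67 [0.515 0.216 0.015]
outer_handle [278, 153, 62, 34] 0.93 [0.511 0.232 0.033]
tub_rim [14, 236, 163, 145] 0.91 [ 0.507 -0.404  0.005]
katori_1 [235, 297, 43, 41] 0.71 [ 0.749 -0.14   0.003]
katori_1 [298, 260, 41, 40] 0.64 [0.767 0.03  0.002]
pot_lid [336, 200, 77, 60] 0.91 [0.757 0.226 0.02 ]
soap_dish [342, 112, 46, 48] 0.91 [0.506 0.457 0.025]
side [0.23 0.64 0.74] [ 0.41 -0.61 -0.68]
tin [272, 199, 66, 31] 0.64 [ 0.565 -0.005  0.041]
tall_cup_center [278, 190, 15, 21] 0.75 [ 0.641 -0.028  0.032]
cup_a_center [284, 233, 20, 23] 0.77 [0.55  0.069 0.001]
cup_a_center [318, 256, 19, 25] 0.63 [0.446 0.087 0.002]
cup_a_center [341, 240, 22, 23] 0.61 [0.42  0.007 0.003]
cup_a_center [354, 215, 17, 19] 0.51 [ 0.44  -0.093  0.003]
cup_a_center [315, 204, 19, 11] 0.44 [ 0.542 -0.068  0.02 ]
inner_rim [234, 298, 79, 24] 0.68 [0.479 0.265 0.023]
outer_handle [235, 281, 79, 36] 0.74 [0.49  0.248 0.033]
tub_rim [318, 99, 106, 80] 0.97 [ 0.588 -0.485  0.004]
katori_1 [259, 154, 28, 21] 0.77 [ 0.78  -0.171  0.007]
katori_1 [217, 179, 33, 25] 0.69 [0.801 0.    0.006]
pot_lid [145, 229, 80, 61] 0.84 [0.728 0.269 0.02 ]
soap_dish [161, 333, 73, 81] 0.86 [0.499 0.467 0.075]
soap_dish [296, 205, 16, 8] 0.59 [ 0.592 -0.048  0.012]
```

```bash
python3 - <<'E'
from h import *
a=np.load('sceneI.npy');b=np.load('sideI.npy')
A=cv2.resize(a[130:350,130:430],(800,587),interpolation=cv2.INTER_CUBIC);save(A,'c1.png')
B=cv2.resize(b[140:420,130:430],(640,597),interpolation=cv2.INTER_CUBIC);save(B,'c2.png')
E
```

```text
(no output)
```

View pics/c1.png

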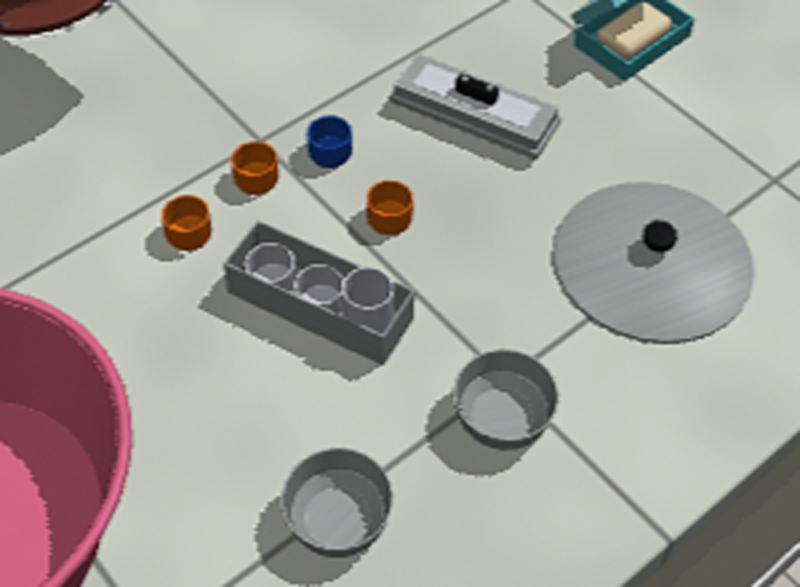

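View pics/c2.png

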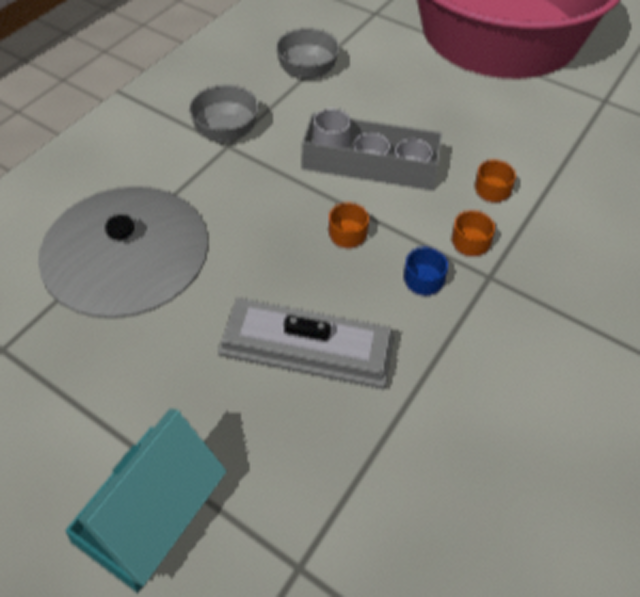

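The tall cup is the +x end cup of the tin: it shows at (368,288) in crop 1 and (330,125) in crop 2, standing above the walls. The orange and blue cups on the tiles are look-alikes. Next I'll get rough poses from depth.

```bash
cat >> h.py <<'E'
def rect(Q):
    (c,(w,h),a)=cv2.minAreaRect((Q[:,:2]*1000).astype(np.float32))
    if w<h: w,h,a=h,w,a+90
    return np.round(c,1),round(w,1),round(h,1),round((a+90)%180-90,2)
def sel(P,x,y,z): 
    Q=P.reshape(-1,3);return Q[(Q[:,0]>x[0])&(Q[:,0]<x[1])&(Q[:,1]>y[0])&(Q[:,1]<y[1])&(Q[:,2]>z[0])&(Q[:,2]<z[1])]
E
python3 - <<'E'
from h import *
from scipy.optimize import least_squares
print(camera_params('wrist'))
for n in ['scene','side']:
    P=np.load(n+'P.npy'); I=np.load(n+'I.npy')
    print(n,'tin',rect(sel(P,(.45,.68),(-.1,.06),(.035,.05))))
    print('cup',rect(sel(P,(.5,.7),(-.1,.06),(.055,.07))))
    Q=sel(P,(.4,.62),(.15,.33),(.015,.06));print('lid',rect(Q),Q[:,2].max())
    print('lid top',rect(sel(P,(.4,.62),(.15,.33),(.026,.037))))
    print('rim',rect(sel(P,(.4,.62),(.15,.33),(.008,.02))))
    print('handle',rect(sel(P,(.4,.62),(.15,.33),(.04,.06))))
    Q=sel(P,(.2,.8),(-.8,-.2),(.112,.135))
    f=least_squares(lambda v:np.hypot(Q[:,0]-v[0],Q[:,1]-v[1])-v[2],[.45,-.45,.15],loss='soft_l1',f_scale=.005).x
    print('tub',f.round(3),Q[:,2].max(),len(Q))
E
```

```text
{'mtx': array([[345.04120788,   0.        , 278.14589261],
       [  0.        , 345.04120788, 210.42197015],
       [  0.        ,   0.        ,   1.        ]]), 'T_tool_cam': array([[ 8.20459033e-04, -9.50624999e-01, -3.10340843e-01,
         8.13392454e-02],
       [ 9.99999272e-01,  5.05355846e-04,  1.09574535e-03,
        -1.03699585e-03],
       [-8.84810363e-04, -3.10341516e-01,  9.50624721e-01,
        -1.41706447e-01],
       [ 0.00000000e+00,  0.00000000e+00,  0.00000000e+00,
         1.00000000e+00]])}
scene tin (array([558.4, -42.1]), 222.4, 62.6, 22.25)
cup (array([630.9, -12.7]), 47.1, 42.2, -39.51)
lid (array([497.2, 238.5]), 169.7, 65.9, 21.99) 0.05607630417030751
lid top (array([495.6, 239.7]), 162.1, 60.8, 22.14)
rim (array([513.1, 218.8]), 176.2, 56.3, 39.89)
handle (array([495.8, 238.6]), 45.9, 17.3, 18.18)
tub [ 0.574 -0.393  0.15 ] 0.12637155841331138 3051
side tin (array([582.7, -28.8]), 166.1, 62.0, 21.82)
cup (array([630.2,  -9.3]), 45.6, 45.4, -20.12)
lid (array([493.2, 244.3]), 169.8, 62.8, 23.01) 0.05323784843016488
lid top (array([494.2, 242.5]), 162.2, 56.9, 22.02)
rim (array([493. , 244.2]), 170.1, 62.8, 23.01)
handle (array([493.6, 243.1]), 45.9, 14.2, 22.26)
tub [ 0.569 -0.387  0.151] 0.12509305826468364 931
```

```bash
cat > go.py <<'E'
import sys
from h import *
s=state();M=Rq(s['tool_rot']);p=np.array(s['tool_pos'])
t=np.array(list(map(float,sys.argv[1:4])))
phi=np.degrees(np.arctan2(M[1,0],M[0,0]))
d=M.T@(t-p)*1000
print('t',round(s['time'],2),'p',p.round(4),'phi',round(phi,2),'tilt',M[:,2].round(4),'F',np.round(s['contact_force'],1),'w',round(s['gripper_width'],3))
print('delta tool mm',d.round(1),'rows>=',int(np.ceil(np.linalg.norm(d)/50)),'turn to 22:',round(phi-float(sys.argv[4] if len(sys.argv)>4 else 22),2))
E
python3 go.py 0.6 -0.02 0.23
```

```text
t 1.0 p [ 0.1496 -0.6068  0.2313] phi 13.85 tilt [-0.e+00 -1.e-04 -1.e+00] F [ 0.9  0.  -0.4] w 1.0
delta tool mm [ 577.8 -461.9    1.3] rows>= 15 turn to 22: -8.15
```

{"fn": "step_arm", "kwargs": {
  "steps": [
    [0, 0, 0, -8.1]
  ],
  "claw": 100
}}

```text
time: 1.1
tool_pos: [0.1497, -0.6068, 0.2313]
tool_rot: [0.0, 0.981, 0.192, 0.0]
contact_force: [0.2, -0.2, 0.2]
gripper_width: 0.999
```

```bash
python3 go.py 0.6 -0.02 0.23
```

```text
t 1.1 p [ 0.1497 -0.6068  0.2313] phi 22.16 tilt [ 1.e-04 -0.e+00 -1.e+00] F [ 0.2 -0.2  0.2] w 0.999
delta tool mm [ 638.4 -373.6    1.3] rows>= 15 turn to 22: 0.16
```

{"fn": "step_arm", "kwargs": {
  "steps": [
    [40, -23.3, 0, 0],
    [40, -23.3, 0, 0],
    [40, -23.3, 0, 0],
    [40, -23.3, 0, 0],
    [40, -23.3, 0, 0],
    [40, -23.3, 0, 0],
    [40, -23.3, 0, 0],
    [40, -23.3, 0, 0]
  ]
}}

```text
time: 1.9
tool_pos: [0.3798, -0.3077, 0.2313]
tool_rot: [0.002, 0.982, 0.188, 0.001]
contact_force: [0.9, -0.4, 0.3]
gripper_width: 1.0
```

{"fn": "step_arm", "kwargs": {
  "steps": [
    [40, -23.3, 0, 0],
    [40, -23.3, 0, 0],
    [40, -23.3, 0, 0],
    [40, -23.3, 0, 0],
    [40, -23.3, 0, 0],
    [40, -23.3, 0, 0],
    [20, -12, 0, 0],
    [0, 0, 0, 0]
  ]
}}

```text
time: 2.7
tool_pos: [0.574, -0.0546, 0.2332]
tool_rot: [0.004, 0.982, 0.191, 0.003]
contact_force: [-0.3, -0.4, 0.7]
gripper_width: 1.0
```

```bash
python3 go.py 0.6 -0.02 0.23; python3 - <<'E'
from h import *
s=state();p,d,P,K,E=grab('wrist');save(p,'w1.png')
np.savez('w1',p=p,P=P,d=d)
print('tin',rect(sel(P,(.45,.7),(-.13,.09),(.04,.05))))
print('cup',rect(sel(P,(.5,.7),(-.1,.06),(.057,.07))))
M=Rq(s['tool_rot']);Q=(P-s['tool_pos'])@M
Q=Q.reshape(-1,3);F=Q[(abs(Q[:,0])<.04)&(abs(Q[:,1])<.07)&(Q[:,2]<.03)]
for sg in (-1,1):
    G=F[F[:,1]*sg>0]; 
    if len(G): print('finger',len(G),G.min(0).round(4),G.max(0).round(4))
E
```

```text
t 2.7 p [ 0.574  -0.0546  0.2332] phi 22.07 tilt [ 0.0082 -0.0056 -1.    ] F [-0.3 -0.4  0.7] w 1.0
delta tool mm [ 37.1 -22.3   3.2] rows>= 1 turn to 22: 0.07
tin (array([584.7, -28.7]), 165.9, 58.1, 21.85)
cup (array([632.8, -10. ]), 45.3, 44.5, -68.06)
finger 18541 [-0.0106 -0.07   -0.0888] [ 0.0206 -0.     -0.0114]
finger 18628 [-0.0106  0.     -0.0886] [ 0.0207  0.07   -0.0116]
```

View pics/w1.png

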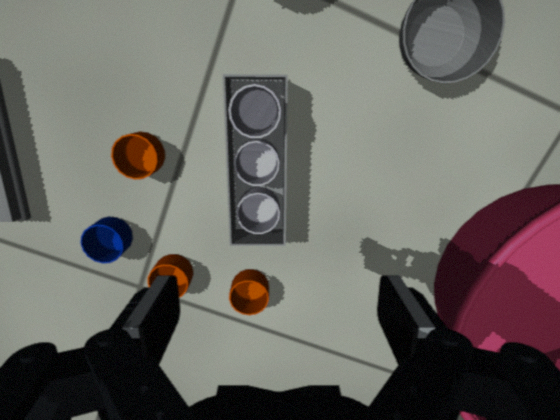

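Wrist picture: the tin is centred at about (256,160), with the tall cup at its top end (255,110) and the two right cups at (257,162) and (258,212). The look-alikes sit outside, and the fingertips (z −12 mm when open) match the spec.

```bash
python3 go.py 0.6328 -0.010 0.12
```

```text
t 2.75 p [ 0.5734 -0.0556  0.2331] phi 22.0 tilt [ 0.0079 -0.006  -1.    ] F [-0.  -0.8 -0.4] w 1.006
delta tool mm [ 71.6 -21.  113.3] rows>= 3 turn to 22: 0.0
```

{"fn": "step_arm", "kwargs": {
  "steps": [
    [24, -7, 38, 0],
    [24, -7, 38, 0],
    [23, -7, 37, 0],
    [0, 0, 0, 0]
  ],
  "claw": 80
}}

```text
time: 3.15
tool_pos: [0.6344, -0.0145, 0.1203]
tool_rot: [0.006, 0.982, 0.188, 0.006]
contact_force: [-1.1, 0.4, -1.0]
gripper_width: 0.8
```

```bash
python3 go.py 0.6328 -0.010 0.047
```

```text
t 3.15 p [ 0.6344 -0.0145  0.1203] phi 21.71 tilt [ 0.0134 -0.0102 -0.9999] F [-1.1  0.4 -1. ] w 0.8
delta tool mm [-0.5 -5.8 73.2] rows>= 2 turn to 22: -0.29
```

{"fn": "step_arm", "kwargs": {
  "steps": [
    [0, -5, 20, -0.3],
    [0, -0.5, 20, 0],
    [0, -0.3, 20, 0],
    [0, 0, 0, 0]
  ]
}}

```text
time: 3.55
tool_pos: [0.6328, -0.0159, 0.0624]
tool_rot: [0.008, 0.982, 0.188, 0.007]
contact_force: [-0.2, 0.1, -0.2]
gripper_width: 0.802
```

```bash
python3 go.py 0.6328 -0.010 0.047
```

```text
t 3.55 p [ 0.6328 -0.0159  0.0624] phi 21.73 tilt [ 0.0161 -0.0132 -0.9998] F [-0.2  0.1 -0.2] w 0.802
delta tool mm [ 2.  -5.7 15.3] rows>= 1 turn to 22: -0.27
```

{"fn": "step_arm", "kwargs": {
  "steps": [
    [0, 0, 0, 0],
    [0, 0, 0, 0]
  ]
}}

```text
time: 3.75
tool_pos: [0.6337, -0.0181, 0.0659]
tool_rot: [0.009, 0.982, 0.187, 0.008]
contact_force: [1.1, -0.5, 0.6]
gripper_width: 0.8
```

```bash
python3 go.py 0.6328 -0.010 0.047
```

```text
t 3.75 p [ 0.6337 -0.0181  0.0659] phi 21.6 tilt [ 0.0198 -0.0143 -0.9997] F [ 1.1 -0.5  0.6] w 0.8
delta tool mm [ 1.9 -8.3 18.8] rows>= 1 turn to 22: -0.4
```

{"fn": "step_arm", "kwargs": {
  "steps": [
    [2, -9.8, 20.5, -0.5]
  ]
}}

```text
time: 3.85
tool_pos: [0.6364, -0.0104, 0.0508]
tool_rot: [0.011, 0.981, 0.191, 0.013]
contact_force: [1.4, -0.3, 0.6]
gripper_width: 0.805
```

```bash
python3 go.py 0.6328 -0.010 0.047; python3 - <<'E'
from h import *
p,d,P,K,E=grab('wrist');save(p,'w2.png')
print('cup',rect(sel(P,(.59,.7),(-.06,.04),(.057,.07))))
s=state();M=Rq(s['tool_rot']);Q=((P-s['tool_pos'])@M).reshape(-1,3)
for sg in (-1,1):
    G=Q[(abs(Q[:,0])<.012)&(Q[:,1]*sg>.028)&(Q[:,1]*sg<.06)&(Q[:,2]<-.005)&(Q[:,2]>-.04)];print('finger',len(G),np.percentile(G,[2,98],axis=0).round(4))
E
python3 go.py 0.6328 -0.010 0.047
```

```text
t 3.85 p [ 0.6364 -0.0104  0.0508] phi 22.02 tilt [ 0.0299 -0.0161 -0.9994] F [ 1.4 -0.3  0.6] w 0.805
delta tool mm [-3.3 -1.8  3.7] rows>= 1 turn to 22: 0.02
cup (array([632.3,  -9. ]), 93.9, 46.3, -77.97)
finger 1103 [[-0.006  -0.0444 -0.0396]
 [ 0.0119 -0.0309 -0.0129]]
finger 1078 [[-0.0058  0.0369 -0.0396]
 [ 0.0118  0.0504 -0.0136]]
t 3.9 p [ 0.6325 -0.0082  0.0452] phi 22.1 tilt [ 0.0211 -0.0138 -0.9997] F [-2.9  0.6 -3.2] w 0.802
delta tool mm [-0.3  1.9 -1.8] rows>= 1 turn to 22: 0.1
```

```bash
cat > wait.py <<'E'
import sys
from h import *
for i in range(int(sys.argv[1])): grab_frame('side')
E
python3 wait.py 3; python3 go.py 0.6328 -0.0095 0.0445
```

```text
t 4.05 p [ 0.6325 -0.0088  0.0461] phi 22.11 tilt [ 0.0202 -0.0146 -0.9997] F [-0.5  0.3 -0.2] w 0.8
delta tool mm [0.  0.7 1.6] rows>= 1 turn to 22: 0.11
```

{"fn": "step_arm", "kwargs": {
  "steps": [
    [0, 0.7, 1.5, 0]
  ],
  "claw": 0
}}

```text
time: 4.15
tool_pos: [0.6337, -0.0098, 0.0462]
tool_rot: [0.01, 0.981, 0.192, 0.01]
contact_force: [-0.4, 0.8, -0.5]
gripper_width: 0.647
```

```bash
python3 wait.py 8; python3 go.py 0.6328 -0.0095 0.12
```

```text
t 4.55 p [ 0.6342 -0.0098  0.0465] phi 22.1 tilt [ 0.0234 -0.0152 -0.9996] F [ 0.1 -0.5  6. ] w 0.511
delta tool mm [ -0.1   0.9 -73.5] rows>= 2 turn to 22: 0.1
```

{"fn": "step_arm", "kwargs": {
  "steps": [
    [0, 0, -20, 0]
  ]
}}

```text
time: 4.65
tool_pos: [0.6313, -0.0094, 0.0635]
tool_rot: [0.009, 0.981, 0.191, 0.007]
contact_force: [-1.0, 0.8, -1.8]
gripper_width: 0.514
```

```bash
python3 - <<'E'
from h import *
for i in range(2): grab_frame('side')
a,_,P,_,_=grab('side'); b,_,_,_,_=grab('wrist')
A=cv2.resize(a[150:260,220:380],(480,330),interpolation=cv2.INTER_CUBIC);B=cv2.resize(b,(440,330))
save(np.hstack([A,B[:, :320]]) if 0 else np.hstack([A,B[:,60:380]]),'g1.png')
E
python3 go.py 0.6328 -0.0095 0.14
```

```text
t 4.85 p [ 0.6339 -0.0096  0.0666] phi 22.1 tilt [ 0.024  -0.0153 -0.9996] F [-0.5 -0.1 -0.1] w 0.511
delta tool mm [  0.2   1.2 -73.4] rows>= 2 turn to 22: 0.1
```

View pics/g1.png

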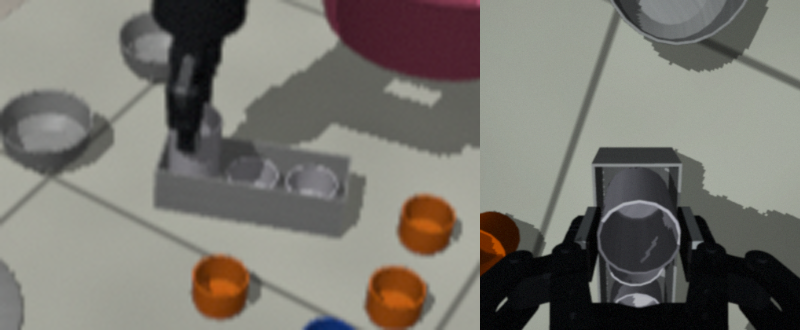

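The cup is coming up in the fingers, upright at (190,140) left and (640,235) right, and the tin has stayed put. I'll lift it clear next.

{"fn": "step_arm", "kwargs": {
  "steps": [
    [0, 0, -40, 0],
    [0, 0, -38, 0]
  ]
}}

```text
time: 5.05
tool_pos: [0.6257, -0.0078, 0.1352]
tool_rot: [0.007, 0.981, 0.191, 0.001]
contact_force: [0.8, -0.2, 0.5]
gripper_width: 0.515
```

```bash
python3 wait.py 2; python3 go.py 0.63 0.12 0.12
```

```text
t 5.15 p [ 0.6295 -0.0082  0.1409] phi 22.09 tilt [ 0.0161 -0.0144 -0.9998] F [ 0.2 -0.2 -0.5] w 0.516
delta tool mm [  48.5 -119.    19.1] rows>= 3 turn to 22: 0.09
```

{"fn": "step_arm", "kwargs": {
  "steps": [
    [12, -30, 3, 0],
    [12, -30, 3, 0],
    [12, -30, 3, 0],
    [12, -29, 3, 0]
  ]
}}

```text
time: 5.55
tool_pos: [0.6279, 0.1193, 0.121]
tool_rot: [0.009, 0.982, 0.188, 0.004]
contact_force: [0.2, -0.5, -1.0]
gripper_width: 0.513
```

```bash
python3 wait.py 2; python3 go.py 0.63 0.12 0.0455
```

```text
t 5.65 p [0.6269 0.1215 0.1199] phi 21.9 tilt [ 0.0088 -0.015  -0.9998] F [-0.  -0.  -1.4] w 0.513
delta tool mm [ 2.1  1.2 74.4] rows>= 2 turn to 22: -0.1
```

{"fn": "step_arm", "kwargs": {
  "steps": [
    [1, 0, 34, 0],
    [0, 0, 30, 0]
  ]
}}

```text
time: 5.85
tool_pos: [0.6311, 0.1217, 0.057]
tool_rot: [0.009, 0.982, 0.191, 0.006]
contact_force: [-0.2, -0.5, -1.9]
gripper_width: 0.516
```

```bash
python3 wait.py 3; python3 go.py 0.63 0.12 0.045;python3 - <<'E'
from h import *
a,_,P,_,_=grab('scene')
x0,y0=250,150
save(cv2.resize(a[150:260,240:400],(640,440),interpolation=cv2.INTER_CUBIC),'pl.png')
E
```

```text
t 6.0 p [0.6295 0.121  0.056 ] phi 21.98 tilt [ 0.011  -0.0155 -0.9998] F [ 0.6 -0.8  0. ] w 0.515
delta tool mm [ 0.1  1.  11. ] rows>= 1 turn to 22: -0.02
```

View pics/pl.png

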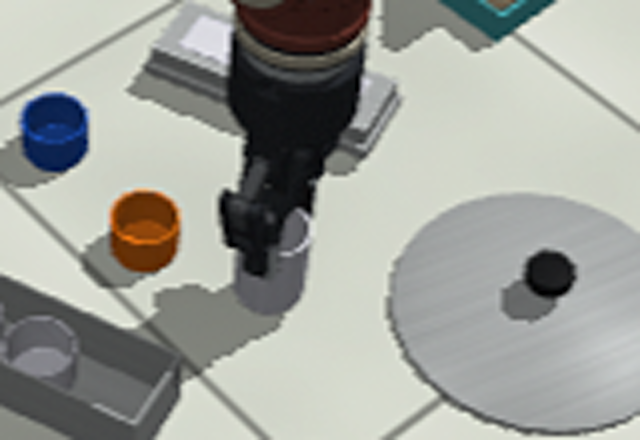

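The cup at (270,270) hangs upright just above clear tiles, so I'll lower it the last part.

{"fn": "step_arm", "kwargs": {
  "steps": [
    [0, 0, 9.5, 0]
  ]
}}

```text
time: 6.15
tool_pos: [0.6341, 0.1208, 0.0521]
tool_rot: [0.009, 0.982, 0.19, 0.009]
contact_force: [-0.1, 0.4, -0.2]
gripper_width: 0.512
```

```bash
python3 wait.py 3; python3 go.py 0.63 0.12 0.044
```

```text
t 6.3 p [0.6316 0.1208 0.0493] phi 21.96 tilt [ 0.0157 -0.0152 -0.9998] F [ 0.6 -0.3 -0.7] w 0.513
delta tool mm [-1.8  0.   5.3] rows>= 1 turn to 22: -0.04
```

{"fn": "step_arm", "kwargs": {
  "steps": [
    [-2, 0, 6.5, 0]
  ]
}}

```text
time: 6.4
tool_pos: [0.6313, 0.12, 0.0446]
tool_rot: [0.009, 0.982, 0.19, 0.008]
contact_force: [-0.3, 0.8, 1.6]
gripper_width: 0.517
```

```bash
python3 wait.py 3; python3 go.py 0.63 0.12 0.044
```

```text
t 6.55 p [0.6312 0.1199 0.0446] phi 21.95 tilt [ 0.0192 -0.015  -0.9997] F [ 0.9 -0.   4.2] w 0.516
delta tool mm [-1.1 -0.5  0.5] rows>= 1 turn to 22: -0.05
```

{"fn": "step_arm", "kwargs": {
  "steps": [
    [0, 0, 0, 0]
  ],
  "claw": 95
}}

```text
time: 6.65
tool_pos: [0.6314, 0.1199, 0.045]
tool_rot: [0.009, 0.982, 0.19, 0.008]
contact_force: [0.0, -0.1, 0.2]
gripper_width: 0.667
```

```bash
python3 wait.py 5; python3 go.py 0.63 0.12 0.15
```

```text
t 6.9 p [0.6309 0.1199 0.0442] phi 21.95 tilt [ 0.0184 -0.015  -0.9997] F [-0.2 -0.7 -0.1] w 0.949
delta tool mm [   0.4    1.8 -105.8] rows>= 3 turn to 22: -0.05
```

{"fn": "step_arm", "kwargs": {
  "steps": [
    [0, 0, -35, 0],
    [0, 0, -45, 0],
    [0, 0, -45, 0],
    [0, 0, -40, 0]
  ]
}}

```text
time: 7.3
tool_pos: [0.6215, 0.1218, 0.202]
tool_rot: [0.008, 0.982, 0.19, -0.004]
contact_force: [1.2, 0.2, -0.3]
gripper_width: 0.953
```

```bash
python3 wait.py 2; python3 go.py 0.46 0.22 0.22; python3 - <<'E'
from h import *
b,_,P,_,_=grab('wrist'); Q=sel(P,(.55,.7),(.06,.18),(.05,.075));print('cup top',rect(Q),np.percentile(Q[:,2],[5,50,95]),len(Q))
a,_,P,_,_=grab('side');Q=sel(P,(.55,.7),(.06,.18),(.05,.075));print('cup top',rect(Q),len(Q),[q['box'] for q in boxes_of('side','tall_cup_center')])
E
```

```text
t 7.4 p [0.6256 0.1222 0.2088] phi 21.95 tilt [ 0.0094 -0.0157 -0.9998] F [ 1.5 -1.1  0.1] w 0.949
delta tool mm [-117.  -152.3  -14.3] rows>= 4 turn to 22: -0.05
cup top (array([630.3, 120. ]), 45.2, 45.1, -69.13) [0.05116249 0.06007635 0.06201248] 638
cup top (array([627.4, 120.1]), 45.9, 44.6, -20.1) 150 [[248.4, 222.8, 19.3, 29.2]]
```

The cup stands upright at (630,120) with its rim at 62 mm. Next, the lids.

{"fn": "step_arm", "kwargs": {
  "steps": [
    [-24, -38, 0, 0],
    [-24, -38, 0, 0],
    [-24, -38, 0, 0],
    [-24, -37, 0, 0]
  ]
}}

```text
time: 7.95
tool_pos: [0.4703, 0.2245, 0.1873]
tool_rot: [0.008, 0.982, 0.186, -0.013]
contact_force: [0.2, 0.4, 0.6]
gripper_width: 0.947
```

```bash
python3 wait.py 3; python3 - <<'E'
from h import *
b,_,P,_,_=grab('wrist');save(b,'w3.png')
x,y=(.38,.62),(.13,.35)
for n,z in dict(all=(.008,.06),rim=(.012,.021),top=(.027,.036),handle=(.043,.06)).items():
    Q=sel(P,x,y,z);print(n,rect(Q),Q[:,2].max().round(4))
E
python3 go.py .4942 .2425 .06; python3 - <<'E'
E
```

```text
all (array([517.8, 189.2]), 178.2, 168.9, -68.18) 0.0598
rim (array([517.7, 189.3]), 178.0, 168.9, -68.18) 0.0207
top (array([518.4, 187.6]), 174.1, 161.5, -68.38) 0.0359
handle (array([553.9, 199.5]), 177.2, 42.8, -37.49) 0.0598
t 8.15 p [0.4714 0.2244 0.1881] phi 21.6 tilt [-0.0201 -0.0212 -0.9996] F [ 0.7 -0.8 -0.6] w 0.95
delta tool mm [ 31.2 -10.  127.2] rows>= 3 turn to 22: -0.4
```

View pics/w3.png

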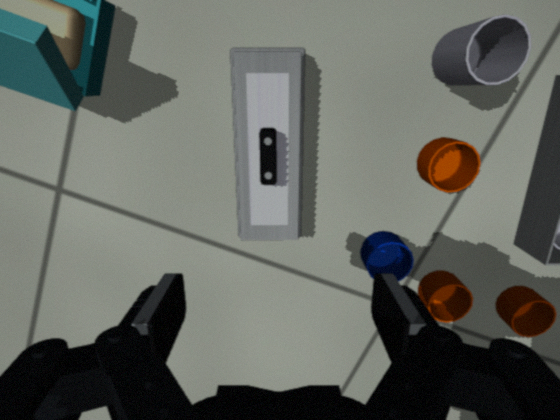

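Wrist picture: the lid pair spans (230–305, 45–242) with its handle at (268,157). The tall cup stands upright at (480,50). The depth selection included neighbouring cups, so I'll mask it by pixels.

```bash
python3 - <<'E'
from h import *
b,_,P,_,_=grab('wrist');P=P[30:250,210:325]
x,y=(.38,.62),(.13,.35)
for n,z in dict(all=(.007,.06),top=(.027,.036),handle=(.043,.06)).items():
    Q=sel(P,x,y,z);print(n,rect(Q),Q[:,2].max().round(4))
E
python3 go.py .4942 .2425 .06
```

```text
all (array([496.2, 243.1]), 168.9, 62.2, 21.86) 0.0514
top (array([496.4, 243.2]), 161.6, 54.1, 21.83) 0.0354
handle (array([496. , 243.1]), 46.4, 13.9, 21.49) 0.0514
t 8.2 p [0.4725 0.2241 0.1888] phi 21.52 tilt [-0.0192 -0.0209 -0.9996] F [-0.  -0.3  0.2] w 0.948
delta tool mm [ 30.3 -10.8 127.9] rows>= 3 turn to 22: -0.48
```

{"fn": "step_arm", "kwargs": {
  "steps": [
    [10, -4, 44, -0.2],
    [10, -4, 44, -0.1],
    [10, -4, 40, 0]
  ],
  "claw": 100
}}

```text
time: 8.5
tool_pos: [0.5032, 0.2435, 0.0641]
tool_rot: [0.008, 0.982, 0.187, -0.003]
contact_force: [0.6, 0.1, 1.1]
gripper_width: 1.002
```

```bash
python3 wait.py 3; python3 go.py .4962 .2431 .0 21.85
```

```text
t 8.65 p [0.4996 0.2425 0.0615] phi 21.58 tilt [-0.0122 -0.0196 -0.9997] F [ 0.1 -0.1 -0.5] w 1.001
delta tool mm [-1.8 -2.7 61.5] rows>= 2 turn to 22: -0.27
```

{"fn": "step_arm", "kwargs": {
  "steps": [
    [-1, -1.5, 34, -0.2],
    [-1, -1.5, 28, -0.1]
  ]
}}

```text
time: 8.85
tool_pos: [0.5039, 0.2443, 0.0069]
tool_rot: [0.008, 0.982, 0.189, -0.0]
contact_force: [-0.4, -0.2, -0.7]
gripper_width: 1.001
```

```bash
python3 wait.py 3; python3 go.py .4962 .2431 -0.001 21.85
```

```text
t 9.0 p [0.5031 0.2442 0.0068] phi 21.78 tilt [ 0.     -0.0158 -0.9999] F [-0.1  0.2 -0.3] w 1.002
delta tool mm [-6.8 -1.6  7.8] rows>= 1 turn to 22: -0.07
```

{"fn": "step_arm", "kwargs": {
  "steps": [
    [-8, -1.6, 8, 0]
  ]
}}

```text
time: 9.1
tool_pos: [0.4987, 0.2434, 0.0029]
tool_rot: [0.007, 0.982, 0.189, 0.002]
contact_force: [1.0, 0.2, 0.9]
gripper_width: 0.997
```

```bash
python3 wait.py 3; python3 go.py .4962 .2431 -0.001 21.85; python3 - <<'E'
from h import *
s=state();b,_,P,_,_=grab('wrist');save(b,'w4.png')
for n,z in dict(handle=(.043,.06)).items():
    Q=sel(P[:,150:400],(.46,.54),(.2,.28),z);print(n,rect(Q))
E
```

```text
t 9.25 p [4.953e-01 2.426e-01 1.000e-04] phi 21.77 tilt [ 0.0014 -0.0154 -0.9999] F [ 0.4 -0.1 -0.3] w 1.0
delta tool mm [ 1.  -0.1  1.1] rows>= 1 turn to 22: -0.08
handle (array([506.9, 229.3]), 48.8, 39.0, -66.98)
```

View pics/w4.png

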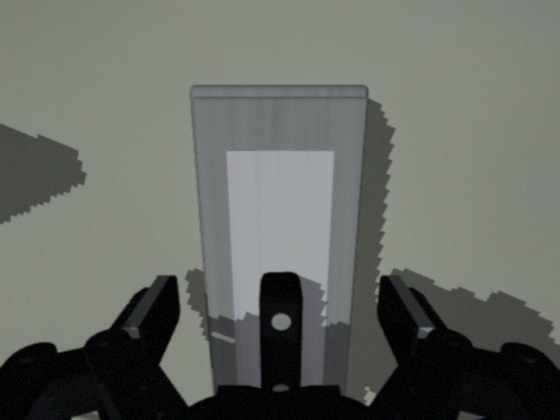

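The lid is centred between the open fingers (finger tips at x 178 and 378, handle at 281). I'll close on the rim.

{"fn": "step_arm", "kwargs": {
  "steps": [
    [0.5, 0, 1, 0]
  ],
  "claw": 0
}}

```text
time: 9.4
tool_pos: [0.4967, 0.2431, 0.0002]
tool_rot: [0.008, 0.982, 0.189, 0.0]
contact_force: [0.4, -0.4, 0.4]
gripper_width: 0.856
```

```bash
python3 wait.py 8; python3 go.py .4962 .2431 0.1 21.85
```

```text
t 9.8 p [0.4972 0.2433 0.0006] phi 21.79 tilt [ 0.0039 -0.0148 -0.9999] F [-0.3 -0.4  6.2] w 0.704
delta tool mm [ -1.2   1.3 -99.4] rows>= 2 turn to 22: -0.06
```

{"fn": "step_arm", "kwargs": {
  "steps": [
    [0, 0, -12, 0],
    [0, 0, -25, 0],
    [0, 0, -30, 0],
    [0, 0, -20, 0]
  ]
}}

```text
time: 10.2
tool_pos: [0.4917, 0.243, 0.085]
tool_rot: [0.008, 0.982, 0.189, -0.006]
contact_force: [1.6, 1.0, -3.2]
gripper_width: 0.706
```

```bash
python3 wait.py 3; python3 go.py .5847 -.0287 0.1 21.85;  python3 - <<'E'
from h import *
a,_,P,_,_=grab('side');np.save('sP.npy',P);save(cv2.resize(a[170:360,190:400],(630,570),interpolation=cv2.INTER_CUBIC),'l1.png')
E
```

```text
t 10.35 p [0.4925 0.2432 0.0847] phi 21.78 tilt [-0.0073 -0.0182 -0.9998] F [-0.1  0.3 -2.2] w 0.704
delta tool mm [-15.5 286.9 -11.1] rows>= 6 turn to 22: -0.07
```

View pics/l1.png

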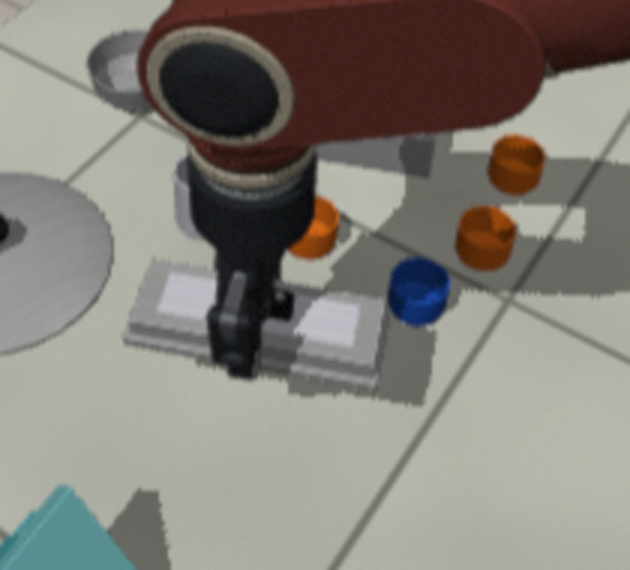

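Both lids are up together and nested (lid spans (125–385, 260–395) in the crop), and the force drop of about 2.5 N fits both lids' weight. I'll carry them over.

{"fn": "step_arm", "kwargs": {
  "steps": [
    [0, 10, -15, 0],
    [0, 22, -5, 0],
    [-2, 30, 0, 0],
    [-2, 35, 0, 0],
    [-2, 35, 0, 0],
    [-2, 35, 0, 0],
    [-2, 35, 0, 0]
  ]
}}

```text
time: 11.1
tool_pos: [0.5535, 0.0445, 0.1003]
tool_rot: [0.009, 0.981, 0.193, -0.015]
contact_force: [0.8, -0.3, -3.0]
gripper_width: 0.706
```

```bash
python3 wait.py 2; python3 go.py .5847 -.0287 0.1 21.85
```

```text
t 11.2 p [0.5546 0.0422 0.1007] phi 21.94 tilt [-0.0252 -0.0243 -0.9994] F [-0.4  0.6 -2.8] w 0.703
delta tool mm [ 1.5 77.   1.6] rows>= 2 turn to 22: 0.09
```

{"fn": "step_arm", "kwargs": {
  "steps": [
    [0, 30, 0, 0],
    [0, 28, 0, 0],
    [0, 18, 0, 0]
  ]
}}

```text
time: 11.5
tool_pos: [0.5811, -0.03, 0.0993]
tool_rot: [0.008, 0.981, 0.191, -0.018]
contact_force: [-0.3, 0.4, -2.5]
gripper_width: 0.708
```

```bash
python3 wait.py 3; python3 go.py .5847 -.0287 0.075 21.85; python3 - <<'E'
from h import *
s=state();b,_,P,_,_=grab('wrist');save(b,'w5.png')
M=Rq(s['tool_rot']);Q=((P-s['tool_pos'])@M)
# lid visible part: tool z in [-.04,0]
A=Q.reshape(-1,3)
G=A[(abs(A[:,1])<.04)&(A[:,0]>.02)&(A[:,0]<.1)&(abs(A[:,2])<.05)]
for z0 in np.arange(-.04,.02,.004):
    g=G[(G[:,2]>z0)&(G[:,2]<z0+.004)]
    if len(g)>30: print(round(z0,3),len(g),'x',g[:,0].min().round(4),g[:,0].max().round(4),'y',g[:,1].min().round(4),g[:,1].max().round(4))
n,_,P2,_,_=grab('side')
Q2=sel(P2,(.45,.7),(-.14,.09),(.03,.052));print('tin side',rect(Q2))
E
```

```text
t 11.65 p [ 0.5811 -0.0291  0.0995] phi 21.94 tilt [-0.0313 -0.0217 -0.9993] F [ 1.4 -0.  -2.6] w 0.705
delta tool mm [ 4.4  0.7 24.3] rows>= 1 turn to 22: 0.09
-0.04 222 x 0.02 0.022 y -0.0068 0.0061
-0.036 3481 x 0.02 0.0791 y -0.0269 0.0248
-0.032 24322 x 0.02 0.0794 y -0.0278 0.0267
-0.02 2219 x 0.0208 0.0844 y -0.0313 0.03
-0.016 895 x 0.0202 0.0844 y -0.0318 0.0308
tin side (array([558.8,  -0.9]), 220.3, 181.1, 0.98)
```

View pics/w5.png

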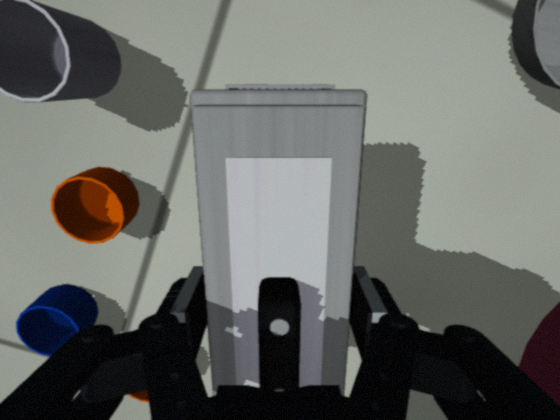

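```bash
python3 - <<'E'
from h import *
s=state();b,_,P,_,_=grab('wrist')
M=Rq(s['tool_rot']);Q=((P-s['tool_pos'])@M)
W=P[60:110,210:350].reshape(-1,3)
e=np.array([np.cos(np.radians(21.85)),np.sin(np.radians(21.85))]);f=np.array([-e[1],e[0]])
c=np.array([.5847,-.0287])
w=W[(W[:,2]>.038)&(W[:,2]<.052)]
print(len(w),'z',np.percentile(w[:,2],[5,50,95]),'along',np.percentile((w[:,:2]-c)@e,[1,50,99]),'across',np.percentile((w[:,:2]-c)@f,[1,99]))
E
```

```text
460 z [0.04367176 0.04510263 0.04619836] along [0.08090513 0.08198583 0.08297757] across [-0.02833086  0.02887447]
```

{"fn": "step_arm", "kwargs": {
  "steps": [
    [3, 0.5, 20, 0.1],
    [2, 0, 15, 0]
  ]
}}

```text
time: 12.0
tool_pos: [0.5861, -0.0253, 0.0664]
tool_rot: [0.008, 0.981, 0.192, -0.015]
contact_force: [-0.7, -0.2, -3.2]
gripper_width: 0.703
```

```bash
python3 wait.py 3; python3 go.py .5847 -.0287 0.0385 21.85
```

```text
t 12.15 p [ 0.5855 -0.0255  0.066 ] phi 22.11 tilt [-0.0279 -0.0221 -0.9994] F [ 0.6  0.3 -2.9] w 0.702
delta tool mm [-1.   2.3 27.6] rows>= 1 turn to 22: 0.26
```

{"fn": "step_arm", "kwargs": {
  "steps": [
    [-1, 3.2, 9, 0.3]
  ]
}}

```text
time: 12.25
tool_pos: [0.5872, -0.0288, 0.0589]
tool_rot: [0.009, 0.982, 0.19, -0.014]
contact_force: [0.2, 0.2, -2.8]
gripper_width: 0.703
```

```bash
python3 wait.py 3; python3 go.py .5847 -.0287 0.0385 21.85
```

```text
t 12.4 p [ 0.585  -0.0291  0.0565] phi 21.8 tilt [-0.0292 -0.0219 -0.9993] F [ 0.3  1.1 -2.7] w 0.71
delta tool mm [ 0.5 -0.7 18. ] rows>= 1 turn to 22: -0.05
```

{"fn": "step_arm", "kwargs": {
  "steps": [
    [0, -0.5, 11, 0]
  ]
}}

```text
time: 12.5
tool_pos: [0.5864, -0.0293, 0.0474]
tool_rot: [0.009, 0.982, 0.189, -0.014]
contact_force: [-0.5, 1.1, -2.1]
gripper_width: 0.706
```

```bash
python3 wait.py 3; python3 go.py .5847 -.0287 0.0385 21.85
```

```text
t 12.65 p [ 0.5835 -0.0288  0.0443] phi 21.79 tilt [-0.0314 -0.0215 -0.9993] F [ 0.2  0.3 -2.8] w 0.709
delta tool mm [1.3 0.3 5.8] rows>= 1 turn to 22: -0.06
```

{"fn": "step_arm", "kwargs": {
  "steps": [
    [1.3, 0.3, 5, 0]
  ]
}}

```text
time: 12.75
tool_pos: [0.5854, -0.0289, 0.04]
tool_rot: [0.008, 0.982, 0.189, -0.017]
contact_force: [-1.9, -0.0, 2.3]
gripper_width: 0.705
```

```bash
python3 wait.py 3; python3 go.py .5847 -.0287 0.0385 21.85
```

```text
t 12.9 p [ 0.5854 -0.0289  0.04  ] phi 21.79 tilt [-0.0303 -0.0218 -0.9993] F [-2.1 -0.1  1.4] w 0.705
delta tool mm [-0.5 -0.4  1.5] rows>= 1 turn to 22: -0.06
```

{"fn": "step_arm", "kwargs": {
  "steps": [
    [0, 0, 2, 0]
  ]
}}

```text
time: 13.0
tool_pos: [0.5857, -0.029, 0.0389]
tool_rot: [0.008, 0.982, 0.189, -0.017]
contact_force: [-4.3, 0.9, 4.4]
gripper_width: 0.705
```

```bash
python3 wait.py 2; python3 go.py .5847 -.0287 0.0385 21.85
```

```text
t 13.1 p [ 0.5857 -0.0289  0.0389] phi 21.79 tilt [-0.0297 -0.0219 -0.9993] F [-3.   0.1  4.8] w 0.709
delta tool mm [-0.8 -0.6  0.4] rows>= 1 turn to 22: -0.06
```

Nearly flush with light contact. I'll let go slowly.

{"fn": "step_arm", "kwargs": {
  "steps": [
    [0, 0, 0, 0]
  ],
  "claw": 76
}}

```text
time: 13.2
tool_pos: [0.586, -0.029, 0.0392]
tool_rot: [0.008, 0.982, 0.189, -0.016]
contact_force: [-0.3, 0.2, 0.7]
gripper_width: 0.76
```

```bash
python3 wait.py 2
```

{"fn": "step_arm", "kwargs": {
  "steps": [
    [0, 0, 0, 0]
  ],
  "claw": 100
}}

```text
time: 13.4
tool_pos: [0.586, -0.0289, 0.0389]
tool_rot: [0.008, 0.982, 0.189, -0.016]
contact_force: [0.1, -0.6, 0.1]
gripper_width: 0.906
```

```bash
python3 wait.py 6; python3 go.py .5847 -.0287 0.12 21.85
```

```text
t 13.7 p [ 0.5859 -0.029   0.0389] phi 21.79 tilt [-0.0292 -0.022  -0.9993] F [-0.1  0.7  0.4] w 0.999
delta tool mm [ -3.9   0.1 -81. ] rows>= 2 turn to 22: -0.06
```

{"fn": "step_arm", "kwargs": {
  "steps": [
    [0, 0, -25, 0],
    [-1, 0, -25, 0]
  ]
}}

```text
time: 13.9
tool_pos: [0.5829, -0.0277, 0.0851]
tool_rot: [0.006, 0.982, 0.189, -0.021]
contact_force: [-0.4, 0.3, 0.3]
gripper_width: 1.001
```

```bash
python3 wait.py 3; python3 go.py .5847 -.0287 0.0725 21.85; python3 - <<'E'
from h import *
c=np.array([.5847,-.0287]);e=np.array([np.cos(np.radians(21.85)),np.sin(np.radians(21.85))]);f=np.array([-e[1],e[0]])
for n in ['wrist','side']:
    b,_,P,_,_=grab(n);save(b,'s_'+n+'.png')
    X=P.reshape(-1,3);L=np.stack([(X[:,:2]-c)@e,(X[:,:2]-c)@f,X[:,2]],1)
    L=L[(abs(L[:,0])<.1)&(abs(L[:,1])<.034)&(L[:,2]>.03)&(L[:,2]<.1)]
    for k in ((-.08,-.045),(-.045,-.03),(.03,.045),(.045,.08)):
        g=L[(L[:,0]>k[0])&(L[:,0]<k[1])&(L[:,2]>.062)&(L[:,2]<.078)]
        if len(g): print(n,'top z at',k,np.median(g[:,2]).round(4),len(g),'across',np.percentile(g[:,1],[1,99]).round(4),'along',np.percentile(g[:,0],[0.5,99.5]).round(4))
    g=L[(L[:,2]>.05)&(L[:,2]<.0585)];print(n,'rim',len(g), np.percentile(g,[1,99],axis=0).round(4).tolist() if len(g) else '')
b,_,_,_,_=grab('scene')
s=cv2.imread('pics/s_side.png')[...,::-1]
save(np.hstack([cv2.resize(s[150:270,230:370],(400,343),interpolation=cv2.INTER_CUBIC),cv2.resize(b[170:290,190:330],(400,343),interpolation=cv2.INTER_CUBIC)]),'seat.png')
E
```

```text
t 14.05 p [ 0.5848 -0.028   0.0869] phi 21.79 tilt [-0.0334 -0.0213 -0.9992] F [-0.4 -0.2  0.6] w 0.997
delta tool mm [ 0.3  0.5 14.4] rows>= 1 turn to 22: -0.06
wrist top z at (-0.08, -0.045) 0.0694 4382 across [-0.026   0.0266] along [-0.0798 -0.0452]
wrist top z at (-0.045, -0.03) 0.0696 1942 across [-0.0261  0.0266] along [-0.0449 -0.0301]
wrist top z at (0.03, 0.045) 0.0697 3395 across [-0.0259  0.0266] along [0.0301 0.0449]
wrist top z at (0.045, 0.08) 0.0694 9409 across [-0.0259  0.0267] along [0.0452 0.0798]
wrist rim 3018 [[-0.0775, -0.031, 0.0512], [0.0858, 0.0308, 0.058]]
side top z at (-0.08, -0.045) 0.0699 225 across [-0.0251  0.0286] along [-0.0798 -0.0451]
side top z at (-0.045, -0.03) 0.0702 94 across [-0.0256  0.0294] along [-0.0447 -0.0301]
side top z at (0.03, 0.045) 0.0701 90 across [-0.0253  0.0293] along [0.0303 0.0448]
side top z at (0.045, 0.08) 0.0696 198 across [-0.0257  0.0285] along [0.0453 0.0781]
side rim 244 [[-0.0858, -0.0245, 0.0503], [0.0827, 0.0327, 0.0583]]
```

View pics/seat.png

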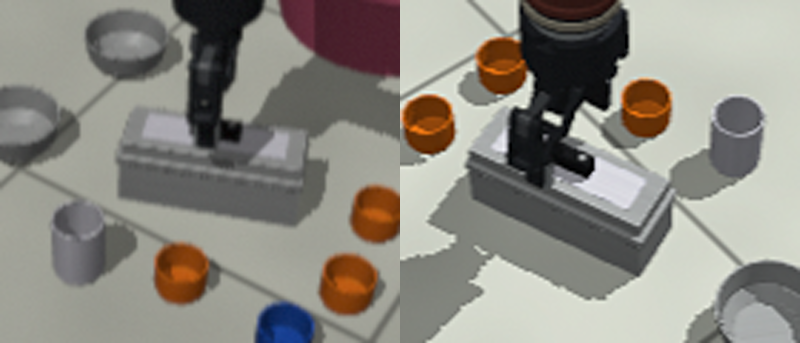

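Seated: the outer lid's top is flat at 69.5–70 mm all along, and the pair is flush on the tin at (210,160) left and (570,190) right. The tall cup is upright at (78,240) left and (737,135) right. Next, the handle.

{"fn": "step_arm", "kwargs": {
  "steps": [
    [0, 0.5, 15.5, 0]
  ]
}}

```text
time: 14.3
tool_pos: [0.5833, -0.0286, 0.0689]
tool_rot: [0.007, 0.982, 0.189, -0.02]
contact_force: [0.7, -0.3, 0.5]
gripper_width: 0.998
```

```bash
python3 wait.py 3; python3 go.py .5847 -.0287 0.0725 21.85
```

```text
t 14.45 p [ 0.5797 -0.0281  0.0649] phi 21.79 tilt [-0.0451 -0.0193 -0.9988] F [-0.3  0.2  0. ] w 1.006
delta tool mm [ 4.   2.4 -7.8] rows>= 1 turn to 22: -0.06
```

{"fn": "step_arm", "kwargs": {
  "steps": [
    [3.5, 1.5, -7.5, 0]
  ]
}}

```text
time: 14.55
tool_pos: [0.5824, -0.0279, 0.0703]
tool_rot: [0.005, 0.982, 0.189, -0.026]
contact_force: [-0.4, -0.0, -0.1]
gripper_width: 1.002
```

```bash
python3 wait.py 4; python3 go.py .5847 -.0287 0.0725 21.85
```

```text
t 14.75 p [ 0.5846 -0.0282  0.0729] phi 21.79 tilt [-0.0438 -0.0195 -0.9988] F [0.4 0.6 0.4] w 0.998
delta tool mm [-0.   0.5  0.4] rows>= 1 turn to 22: -0.06
```

{"fn": "step_arm", "kwargs": {
  "steps": [
    [0, 0.4, 0, 0]
  ],
  "claw": 0
}}

```text
time: 14.85
tool_pos: [0.5849, -0.0286, 0.0732]
tool_rot: [0.006, 0.982, 0.189, -0.023]
contact_force: [0.4, 0.1, 0.2]
gripper_width: 0.859
```

```bash
python3 wait.py 12; python3 go.py .5847 -.0287 0.15 21.85
```

```text
t 15.45 p [ 0.5849 -0.0287  0.0731] phi 21.79 tilt [-0.0433 -0.0197 -0.9989] F [ 0.1 -1.2  1.3] w 0.145
delta tool mm [ -3.8   0.1 -76.8] rows>= 2 turn to 22: -0.06
```

{"fn": "step_arm", "kwargs": {
  "steps": [
    [-0.4, 0, -8, 0],
    [-0.4, 0, -10, 0]
  ]
}}

```text
time: 15.65
tool_pos: [0.5831, -0.0282, 0.0896]
tool_rot: [0.005, 0.982, 0.189, -0.025]
contact_force: [1.2, -0.9, -1.6]
gripper_width: 0.145
```

```bash
python3 wait.py 2; python3 go.py .5847 -.0287 0.15 21.85
```

```text
t 15.75 p [ 0.5847 -0.0285  0.0916] phi 21.79 tilt [-0.0438 -0.0194 -0.9989] F [ 0.1 -0.4 -2. ] w 0.146
delta tool mm [ -2.9   0.3 -58.4] rows>= 2 turn to 22: -0.06
```

```bash
cat > chk.py <<'E'
from h import *
import sys
c=np.array([.5847,-.0287]);e=np.array([np.cos(np.radians(21.85)),np.sin(np.radians(21.85))]);f=np.array([-e[1],e[0]])
b,_,P,_,_=grab('side');s,_,P2,_,_=grab('scene')
X=np.vstack([P.reshape(-1,3),P2.reshape(-1,3)]);L=np.stack([(X[:,:2]-c)@e,(X[:,:2]-c)@f,X[:,2]],1)
L=L[(abs(L[:,0])<.1)&(abs(L[:,1])<.04)&(L[:,2]>.03)&(L[:,2]<.12)]
print('z hist',dict(zip(np.arange(30,120,5),np.histogram(L[:,2],np.arange(.03,.121,.005))[0])))
g=L[(L[:,2]>.047)&(L[:,2]<.059)];print('rim',np.percentile(g,[1,99],axis=0).round(4).tolist())
save(np.hstack([cv2.resize(b[130:270,220:380],(400,350),interpolation=cv2.INTER_CUBIC),cv2.resize(s[150:290,180:340],(400,350),interpolation=cv2.INTER_CUBIC)]),sys.argv[1])
E
python3 chk.py k1.png
```

```text
z hist {np.int64(30): np.int64(161), np.int64(35): np.int64(175), np.int64(40): np.int64(130), np.int64(45): np.int64(120), np.int64(50): np.int64(329), np.int64(55): np.int64(536), np.int64(60): np.int64(221), np.int64(65): np.int64(0), np.int64(70): np.int64(44), np.int64(75): np.int64(170), np.int64(80): np.int64(225), np.int64(85): np.int64(1526), np.int64(90): np.int64(228), np.int64(95): np.int64(38), np.int64(100): np.int64(62), np.int64(105): np.int64(70), np.int64(110): np.int64(27), np.int64(115): np.int64(30)}
rim [[-0.0858, -0.0343, 0.0473], [0.0831, 0.0324, 0.0589]]
```

View pics/k1.png

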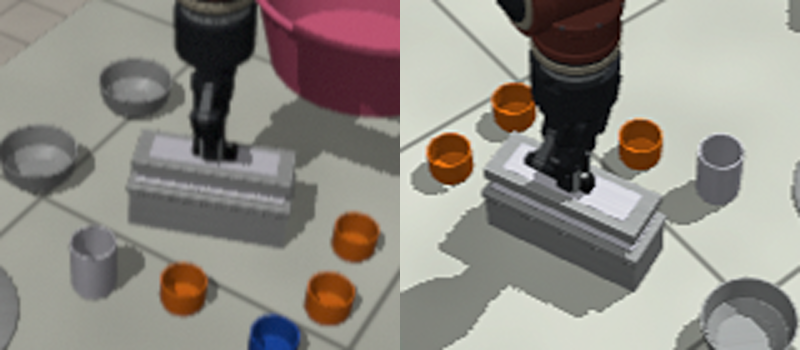

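Only the outer lid rises. There is a clear gap under it (no points at 65–70 mm), and the inner rim is still at its seated height. I'll lift higher.

{"fn": "step_arm", "kwargs": {
  "steps": [
    [-0.5, 0, -25, 0],
    [-1, 0, -35, 0],
    [-1, 0, -35, 0],
    [-1, 0, -25, 0]
  ]
}}

```text
time: 16.25
tool_pos: [0.5814, -0.0265, 0.2057]
tool_rot: [0.002, 0.981, 0.189, -0.032]
contact_force: [-0.3, -0.4, -0.8]
gripper_width: 0.145
```

```bash
python3 wait.py 5; python3 go.py .571 -.389 0.22 21.85
```

```text
t 16.5 p [ 0.5802 -0.0264  0.2017] phi 21.82 tilt [-0.0657 -0.0157 -0.9977] F [-0.2 -0.2 -1.8] w 0.144
delta tool mm [-144.2  333.1  -12. ] rows>= 8 turn to 22: -0.03
```

{"fn": "step_arm", "kwargs": {
  "steps": [
    [-7, 16, -2, 0],
    [-14, 32, -2, 0],
    [-14, 32, -2, 0],
    [-14, 32, -2, 0],
    [-14, 32, -2, 0],
    [-14, 32, -2, 0]
  ]
}}

```text
time: 17.1
tool_pos: [0.568, -0.2229, 0.2015]
tool_rot: [-0.004, 0.98, 0.192, -0.044]
contact_force: [0.1, -0.3, -1.4]
gripper_width: 0.147
```

```bash
python3 wait.py 3; python3 go.py .571 -.389 0.21 21.85
```

```text
t 17.25 p [ 0.568  -0.2234  0.2015] phi 22.07 tilt [-0.0881 -0.0089 -0.9961] F [ 0.5  0.5 -1.2] w 0.143
delta tool mm [-59.9 154.5  -7.2] rows>= 4 turn to 22: 0.22
```

{"fn": "step_arm", "kwargs": {
  "steps": [
    [-13, 34, -2, 0],
    [-13, 34, -2, 0],
    [-13, 34, -2, 0],
    [-13, 30, -2, 0],
    [-6, 18, 0, 0]
  ]
}}

```text
time: 17.75
tool_pos: [0.5688, -0.3833, 0.2015]
tool_rot: [-0.01, 0.98, 0.194, -0.048]
contact_force: [0.3, 1.6, -2.2]
gripper_width: 0.142
```

```bash
python3 wait.py 6; python3 go.py .571 -.389 0.21 21.85; python3 - <<'E'
from h import *
from scipy.optimize import least_squares
a,_,P,_,_=grab('scene');b,_,P2,_,_=grab('side')
for p in (P,P2):
    Q=sel(p,(.35,.8),(-.65,-.2),(.112,.128))
    f=least_squares(lambda v:np.hypot(Q[:,0]-v[0],Q[:,1]-v[1])-.155,[.57,-.39],loss='soft_l1',f_scale=.003).x;print('tub',f.round(3),len(Q))
    Q=sel(p,(.45,.68),(-.5,-.3),(.165,.21));print('lid',rect(Q),Q[:,2].min())
save(np.hstack([cv2.resize(a[150:420,0:330],(400,327)),cv2.resize(b[60:290,190:470],(400,327))]),'end.png')
E
python3 chk.py k2.png
```

```text
t 18.05 p [ 0.5696 -0.3803  0.2023] phi 22.66 tilt [-9.770e-02  4.000e-04 -9.952e-01] F [-0.   0.4 -1.9] w 0.146
delta tool mm [-2.8  8.2 -7.8] rows>= 1 turn to 22: 0.81
tub [ 0.572 -0.391] 2652
lid (array([ 567.8, -382.4]), 165.9, 55.4, 22.5) 0.17928723309912464
tub [ 0.571 -0.39 ] 710
lid (array([ 566.2, -378.4]), 162.0, 59.9, 22.27) 0.18194243704072666
z hist {np.int64(30): np.int64(173), np.int64(35): np.int64(169), np.int64(40): np.int64(135), np.int64(45): np.int64(118), np.int64(50): np.int64(392), np.int64(55): np.int64(1112), np.int64(60): np.int64(1177), np.int64(65): np.int64(1), np.int64(70): np.int64(0), np.int64(75): np.int64(0), np.int64(80): np.int64(0), np.int64(85): np.int64(0), np.int64(90): np.int64(0), np.int64(95): np.int64(0), np.int64(100): np.int64(0), np.int64(105): np.int64(0), np.int64(110): np.int64(0), np.int64(115): np.int64(0)}
rim [[-0.0856, -0.0341, 0.0476], [0.083, 0.0326, 0.0589]]
```

View pics/end.png

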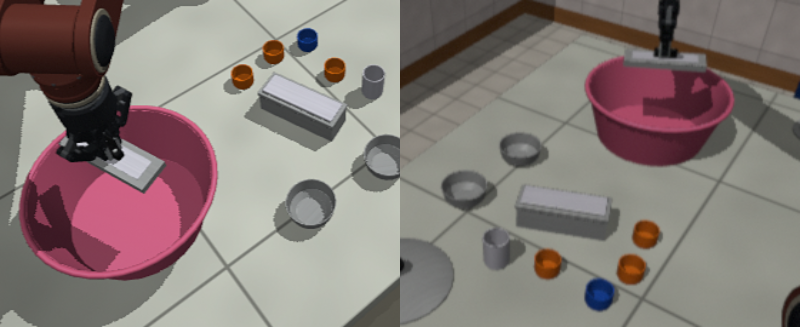

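```bash
python3 wait.py 4; python3 go.py .571 -.389 0.21; python3 -c "
from plant import *;print(job_done())"
```

```text
t 18.45 p [ 0.5696 -0.3816  0.203 ] phi 22.59 tilt [-9.680e-02 -8.000e-04 -9.953e-01] F [-0.2 -0.7 -1.1] w 0.14
delta tool mm [-2.2  7.1 -7.1] rows>= 1 turn to 22: 0.59
the job is handed in; nothing more can be done
None
```

I did every step and handed the job in at about 18.5 s of the 54 s; no verdict was reported.

- **Tall cup:** it stands upright on the tiles at (0.630, 0.120), with its rim at 62 mm. That is about 155 mm from the tin's centre and well clear of the tub.
- **Lids on the tin:** I carried the nested pair over by the inner lid's rim, lowered it and let go. The outer lid's top then lay flat at 69.5–70 mm along its length, as it should when fully seated.
- **Outer lid:** only this lid rose when I lifted it by its handle, and the inner rim stayed at its seated height.
- **At hand-in:** the lid was held about 10 mm from the tub's centre. Its lowest measured point was 60 mm above the tub's rim.

Checks that were less than perfect:
- **Lid tilt:** the tool tilted a little over the moves, to about 0.10 rad at the end. I estimate the lid itself is about 0.05 rad off level, within the 0.2 rad limit.
- **Gripper width:** it reads about 2 mm narrower than the real sizes.
- **Tub centre:** the first two cameras' estimates differed by about 6 mm; the last two agreed to 1 mm.
- **Not measured:** I didn't measure the right cups after closing the tin, or the katoris, pot lid and soap dish at the end. I planned no contact with any of them, and those visible in the last pictures looked undisturbed.

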